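# Hold the shielded sample cell in the photometer's open beam

## Robot

A 6-joint arm with a two-finger parallel gripper is mounted at the origin on a cart in front of the work surface, level with it; the furniture and walls round the work are solid. World frame = base frame: x ahead of the robot, y to its left, z up, the work surface at z = 0. Lengths are in mm, angles in rad, forces in N, time in s.
With the tool pointing down it reaches from about 350 to 875 mm from the base axis. Payload 4.2 kg.
Tool frame: the origin (TCP) lies between the finger pads; the fingertips stand 17 mm ahead of it and the grasp point (between the pads) lies 2 mm behind it; z points along the fingers, y is the line along which they close (so a half turn about z gives the same grasp; the last joint's range is limited). The gripper opens to 85 mm and grips with 20 to 120 N. Pads are 22 mm wide; open, the fingers measure 114 mm over their backs; the gripper's body (76 mm by 85 mm) begins 54 mm behind the grasp point. The pads swing forward as they close: fully open they stand 13 mm farther back than shut.
Start: joints at [-0.888, 0.385, 0.008, 0, -1.194, -0.259], TCP at [257.029, -569.68, 248.312] pointing down, gripper open.
Joint ranges: [-3.14, 3.14], [-1.21, 2.06], [-1.07, 1.41], [-3.16, 2.05], [-2.99, -0.16], [-3.1, 3.1]. Speed limits (rad/s): [2.79, 2.79, 3.14, 3.14, 3.14, 3.14].

## Interface

Orientations are given as a unit quaternion [x, y, z, w].
In Python, from bench import arm, get_image, get_calibration, job_done gives the robot as it stands (arm), with the cameras as plain functions and the job as plain functions.
- The arm moves only by the tool tcp_steps, called after "Request:" as name(argument=value, ...), one argument or row to a line, values as JSON. Schema: {"type":"object","properties":{"deltas":{"type":"array","items":{"type":"array","items":{"type":"array","items":{"type":"number"},"minItems":6,"maxItems":6},"minItems":1,"maxItems":10},"minItems":1,"maxItems":1},"aperture":{"type":"number"},"only":{"type":"string"},"quiet":{"type":"boolean"},"lines":{"type":"string"}},"required":["deltas"],"additionalProperties":false}. deltas is a list that holds a single list of rows (three levels of brackets), with 1 to 10 rows, each of 6 numbers: dx, dy, dz in mm, then a rotation vector rx, ry, rz in rad; each row is the pose to reach, as a shift and turn from the pose commanded when the call began, along the tool's axes at that moment; what a row does not reach only later rows make up. A row lasts 1/10 s, in which the tool goes at most 50 mm and 0.15 rad, less where a joint would pass 70% of its speed; a pose out of reach is approached as far as the arm can. aperture is the finger opening in mm, set as the call begins (left out keeps the last). The fingers move at their own pace and stop on an object; the grip force is fixed at half the most. Time passes only in rows, so rows that do not move let the fingers close. The tool returns the time, the measured TCP pose, the force, the opening and the grip force at its end. only (a regular expression) keeps the lines of the reply that match it, lines (a string "A,B") keeps lines A to B, and quiet returns only ok. Input that does not fit is refused with a message, and nothing moves.
- arm.read_state(): the state, without advancing time (a new reading comes with each control period).
- get_image(name): name is "side" or "top" or "wrist"; returns the picture (480x640x3 uint8, blue, green, red); there is no depth.
- get_calibration(name): a dict with "K" (3x3 intrinsics, pixels), "rvec" (rotation vector, rad) and "tvec" (3), from world to camera coordinates, as OpenCV has them. Camera axes: x right, y down, z forward; pixel columns grow to the right and rows downward; lengths in mm; the calibration is good to about 2 mm. A picture is of the moment at which its call begins: read the wrist's pose just before it. get_calibration takes no time and is no camera call; for the wrist camera it gives the pose at the moment of the call.
- job_done(): hands the job in; it is judged then, once.
The state is a dict: "clock": time; "joints": joint angles; "joint_vel": joint speeds; "joint_efforts": joint torques, N m; "position": TCP position; "ee_rot": TCP orientation; "contact_force": force on the tool from outside, world axes, zero at the start; "wrist_torque": the same for the moment, N m; "gripper_width": finger opening in mm; "grasp_force": force on a finger pad.
Only numpy, scipy, OpenCV 4.12 (cv2) and the standard library are available. Lean on these libraries where they do the work, as an engineer would, in place of code of your own. Each camera call takes 0.05 s, during which the arm holds its last target. There are 200 camera calls.

## Task

Check the light-sensitive sample in the photometer's open beam: lift the round black cap off the glass cell it covers, set it down (do not drop it) rim down, fully seated, in the empty middle station of the cell block, and let go. Then grip that cell by its two broad frosted faces only, never touching its narrow clear windows, lift it out and hold it upright midway between lamp and detector, centred on the beam, windows square to the beam. Finish while still holding it there, touching nothing but the fingers; leave the other cell and the other things where they are.

Things in the scene. Friction and masses are not known exactly. Their poses are not given: they have to be found in the camera images.
- cell_block: fixed grey metal block, 58 (x) x 194 (y) x 30 mm high; origin under its centre, z up. Three stations along its y axis at y = 62, 0, -62 mm: each a round cap seat, 45 mm across, 5 mm deep, rim bevelled (floor 25 mm above the bench), with a cell well 14.5 (x) x 24.5 (y) mm, 14 mm deep, in the seat floor. The end stations hold a cell each, the middle one is empty
- empty_station (a point): middle of the seat floor of the empty middle station, 25 mm above the bench; axes as the block
- shield_cap: loose black cap, a round cup open below: 40 mm outer diameter, 42 mm high, 38 mm deep inside, about 45 g. Origin: centre of its open rim; z points to its closed top. Starts rim down in an end seat, over the sample cell. Grip it across its diameter; raise it straight up 40 mm or more to clear the cell
- sample_cell: sealed glass cell under the cap, 12.5 (x) x 22.5 (y) x 49 mm high, the top 4 mm a smaller white stopper; about 25 g. Origin: centre of its underside, starts 11 mm above the bench; z up. Its broad faces (to +x and -x, 12.5 mm apart) are frosted; its narrow ends (to +y and -y) are clear windows: light passes along y. Its y lies along the block's row; it stands 30 mm out of the block
- sample_cell_window (a point): point inside the sample cell, on its middle axis 13 mm above its underside, where the beam should pass
- sample_cell_left_window: clear end window of the sample cell at its +y end, 9.5 mm wide, 45 mm high; origin at the middle of its lower edge. The fingers must not touch it
- sample_cell_right_window: clear end window of the sample cell at its -y end, 9.5 mm wide, 45 mm high; origin at the middle of its lower edge. The fingers must not touch it
- reference_cell: an identical cell, uncovered, in the well of the other end station; it stays there. Origin: centre of its underside
- photometer: fixed open-beam photometer: rail 290 mm long (y) x 66 mm, top 26 mm above the bench; white finned lamp head at its -y end, grey detector head at +y, up to 104 mm high. Their barrels (up to 31 mm thick) face each other across an 84 mm gap, ends at y = -42 and +42 mm. The beam, 2 mm wide, runs along y, 64 mm above the bench. Origin: on the bench under the gap's middle
- beam_middle (a point): the point on the beam midway between the two barrels, 64 mm above the bench; axes as the photometer (y along the beam, z up)
- cuvette_box: light blue carton, 61 x 98 x 42 mm, bystander; origin under its centre
- dropper_oil: small brown dropper bottle, 25 mm across, 76 mm high, bystander; origin under its centre
- specimen_cup: cup with a yellow screw lid, 56 mm across, 68 mm high, bystander; origin under its centre

How it is judged:
By the outcome, as a careful person would: the job done as asked, in the order asked, and still so for the second after the job is handed in, while the arm keeps its last pose, push and grip.
It also fails if it takes over 51 s, if anything falls off the work surface, if the arm or the gripper's body presses on something with over 40 N, if the wrist force passes 120 N, or if a joint passes its speed limit or range.

## Working session

There is one attempt and no reset: what is moved stays moved. The work goes in short steps, Python scripts to look and compute and a tool call to move; the robot and the scene stay as the last step left them, time stands still between calls to the robot, and variables do not carry over. Pictures are saved under pics/ and viewed, at most 10 in all, crops included, and the job is handed in when it is done.

```bash
ls; mkdir -p pics; python3 - <<'E'
from bench import arm, get_image, get_calibration, job_done
import cv2,numpy as np
s=arm.read_state();print(s['clock'],s['position'],s['ee_rot'],s['gripper_width'])
for n in("top","side"):
    c=get_calibration(n);np.savez('pics/'+n,**{k:np.array(c[k]) for k in('K','rvec','tvec')})
    cv2.imwrite(f'pics/{n}0.png',get_image(n))
    R=cv2.Rodrigues(np.array(c['rvec'],float))[0];print(n,np.array(c['K']).tolist(),-R.T@np.array(c['tvec'],float).ravel())
E
```

```text
bench.py
pics
0.0 [ 256.80994934 -569.18725909  247.1881083 ] [-2.10230906e-01  9.77651112e-01  1.09031425e-03 -2.85250052e-04] 85.76925285599262
top [[539.0328257340103, 0.0, 314.5603328277099], [0.0, 539.0328257340103, 242.69286206925443], [0.0, 0.0, 1.0]] [ 339.37444238   71.69082461 1134.95878745]
side [[509.7434654439689, 0.0, 316.0673510285963], [0.0, 509.7434654439689, 242.14147330110703], [0.0, 0.0, 1.0]] [ 61.77435761 835.0316169  515.38786758]
```

View pics/top0.png

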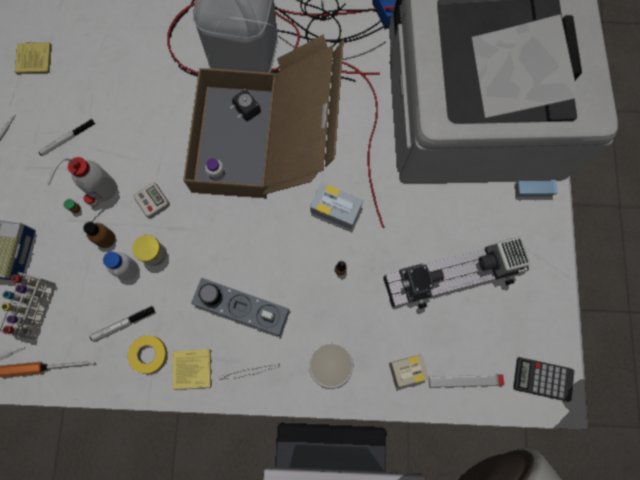

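View pics/side0.png

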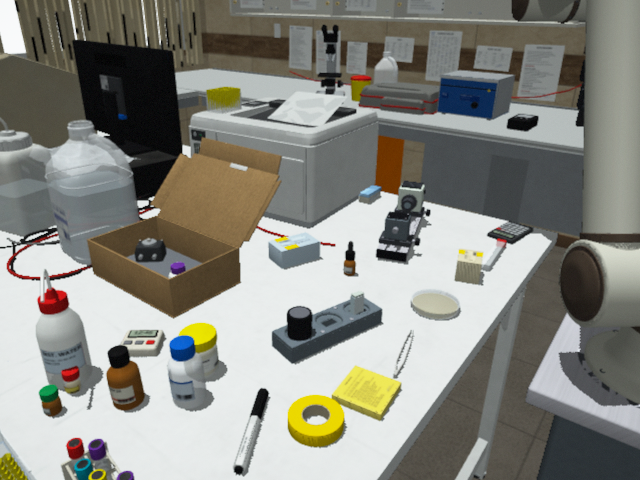

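Top view: cap at about (209,294), empty seat (240,304), reference cell (267,313); photometer from detector (414,280) to lamp (512,255). The cap is at the block end toward image left, and the side view agrees.

```bash
cat > h.py <<'E'
import numpy as np,cv2
from scipy.spatial.transform import Rotation as Ro
def ray(cal,uv,z):
    K=np.array(cal['K'],float);R=cv2.Rodrigues(np.array(cal['rvec'],float))[0];t=np.array(cal['tvec'],float).ravel()
    c=-R.T@t;d=R.T@np.linalg.inv(K)@[uv[0],uv[1],1.];return c+d*(z-c[2])/d[2]
def proj(cal,P):
    return cv2.projectPoints(np.array(P,float).reshape(-1,3),np.array(cal['rvec'],float),np.array(cal['tvec'],float),np.array(cal['K'],float),None)[0].reshape(-1,2)
E
python3 - <<'E'
from h import *
from bench import arm, get_image, get_calibration, job_done
T=np.load('pics/top.npz')
for n,uv,z in [('cap',(209,293),67),('empty',(240,304),25),('ref',(267,313),60),('det',(417,279),100),('lamp',(511,254),100),('rail',(386,292),26),('dropper',(341,266),76),('cupbox',(337,204),42)]: print(n,ray(T,uv,z).round(1))
im=cv2.imread('pics/top0.png')
a=cv2.resize(im[260:350,180:310],None,fx=4.5,fy=4.5,interpolation=cv2.INTER_CUBIC);
cv2.imwrite('pics/blk.png',a)
c=get_calibration('wrist');R=cv2.Rodrigues(np.array(c['rvec']))[0];print(c['K'],-R.T@np.array(c['tvec']).ravel(),R)
print(Ro.from_quat(arm.read_state()['ee_rot']).as_matrix())
E
```

```text
cap [484.  281.6  67. ]
empty [469.6 224.2  25. ]
ref [449.9 164.5  60. ]
det [ 523.9 -126.3  100. ]
lamp [ 581.7 -311.6  100. ]
rail [507.1 -76.1  26. ]
dropper [548.1  21.1  76. ]
cupbox [688.3  32.   42. ]
[[356.09589953   0.         321.52035915]
 [  0.         356.09589953 242.56268057]
 [  0.           0.           1.        ]] [ 195.44266037 -597.51795276  373.66469746] [[-0.41191802  0.91121912  0.00180681]
 [ 0.87794766  0.39634511  0.2685488 ]
 [ 0.24399068  0.11220638 -0.96326439]]
[[-9.11597608e-01 -4.11082700e-01 -9.03131092e-04]
 [-4.11083678e-01  9.11595953e-01  1.74021432e-03]
 [ 1.07918646e-04  1.95763767e-03 -9.99998078e-01]]
```

Request:
tcp_steps(
  deltas=[
    [[-518,636,0,0,0,-0.86],[-518,636,0,0,0,-0.86],[-518,636,0,0,0,-0.86],[-518,636,0,0,0,-0.86],[-518,636,0,0,0,-0.86],[-518,636,0,0,0,-0.86],[-518,636,0,0,0,-0.86],[-518,636,0,0,0,-0.86],[-518,636,0,0,0,-0.86],[-518,636,0,0,0,-0.86]],
  ],
)

```text
clock: 1.1
position: [385.1, -84.5, 248.4]
ee_rot: [-0.599, 0.801, -0.0, 0.0]
contact_force: [0.6, -0.3, 0.5]
gripper_width: 85.4
grasp_force: 0.0
```

```bash
python3 - <<'E'
from h import *
from bench import arm, get_image, get_calibration, job_done
s=arm.read_state();M=Ro.from_quat(s['ee_rot']).as_matrix();print(M.round(3),M.T@(np.array([468,224,250])-s['position']),s['joints'])
E
```

```text
[[-0.283 -0.959  0.   ]
 [-0.959  0.283  0.   ]
 [-0.    -0.    -1.   ]] [-319.31201549    7.83587634   -1.50844463] [ 2.01278295e-01 -2.30475846e-02 -5.06965330e-01 -1.49015798e-04
 -1.08640487e+00 -4.88181690e-01]
```

Request:
tcp_steps(
  deltas=[
    [[-319,8,0,0,0,0],[-319,8,0,0,0,0],[-319,8,0,0,0,0],[-319,8,0,0,0,0],[-319,8,0,0,0,0],[-319,8,0,0,0,0],[-319,8,0,0,0,0],[-319,8,0,0,0,0],[-319,8,0,0,0,0]],
  ],
)

```text
clock: 2.0
position: [467.5, 221.2, 247.6]
ee_rot: [-0.599, 0.801, 0.0, -0.001]
contact_force: [-0.5, 0.7, 0.4]
gripper_width: 85.8
grasp_force: 0.0
```

```bash
python3 - <<'E'
from h import *
from bench import arm, get_image, get_calibration, job_done
import pickle
s=arm.read_state();c=get_calibration('wrist');im=get_image('wrist');cv2.imwrite('pics/w1.png',im);pickle.dump(c,open('pics/w1.pkl','wb'))
print(s['position'],s['joint_vel'])
E
```

```text
[467.47454894 221.2278776  247.6390233 ] [-0.01906813 -0.02136597 -0.01362921  0.0016074   0.00184983 -0.00079173]
```

View pics/w1.png

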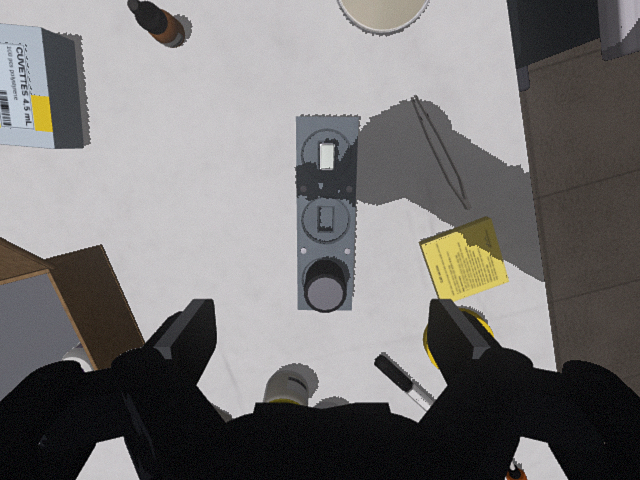

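Wrist view: block top corners about (297,115),(360,115),(298,309),(353,309); reference stopper (327,156), empty seat (326,218), cap top (325,286).

```bash
python3 - <<'E'
from h import *
import pickle
c=pickle.load(open('pics/w1.pkl','rb'))
im=cv2.imread('pics/w1.png')
for n,uv,z in [('c1',(297,115),30),('c2',(360,115),30),('c3',(298,309),30),('c4',(353,309),30),('ref',(327,155.5),60),('seat',(326,219),30),('well',(326.5,216.5),25),('cap',(325.5,286),67)]:
    print(n,ray(c,uv,z).round(1))
cv2.imwrite('pics/w1c.png',cv2.resize(im[105:325,270:390],None,fx=2.7,fy=2.7,interpolation=cv2.INTER_CUBIC))
E
```

```text
c1 [462.8 125.5  30. ]
c2 [407.7 141.7  30. ]
c3 [519.8 310.6  30. ]
c4 [464. 327.  30.]
ref [446.8 166.7  60. ]
seat [464.4 225.8  30. ]
well [463.4 224.5  25. ]
cap [480.8 278.9  67. ]
```

View pics/w1c.png

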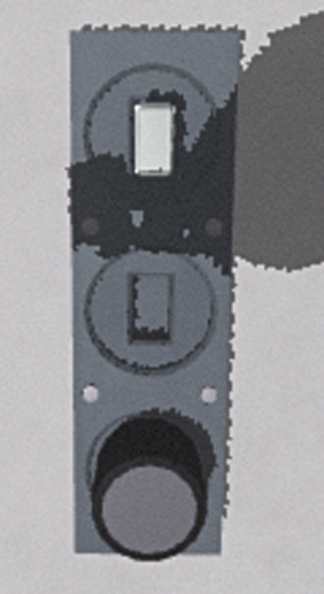

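The crop shows: middle seat rim centre (325.6,220.2), well (325.9,218.7), stopper (327.2,156.1), cap top disc (325.4,293).

```bash
python3 - <<'E'
from h import *
import pickle
from scipy.optimize import least_squares
c=pickle.load(open('pics/w1.pkl','rb'))
obs=[((71,30),(29,-97,30)),((76,552),(29,97,30)),((221,552),(-29,97,30)),((150,311),(0,0,30)),((151,307),(0,0,25)),((154.5,138),(0,-62,60)),((149.5,508),(0,62,67))]
uv=np.array([o[0] for o in obs])/2.7+[270,105];P=np.array([o[1] for o in obs],float)
def W(p): 
    a=p[2];return P@np.array([[np.cos(a),-np.sin(a),0],[np.sin(a),np.cos(a),0],[0,0,1]]).T+[p[0],p[1],0]
for i in (None,0): 
    r=least_squares(lambda p:(proj(c,W(p))-uv).ravel(),[466,224,-.28],loss='soft_l1');print(r.x,r.fun.reshape(-1,2).round(1));break
for u,p in zip(uv,P): print(p,ray(c,u,p[2]).round(1))
p=r.x;print(W(p)[[6,4,5]].round(1))
from bench import arm, get_image, get_calibration, job_done
s=arm.read_state();M=Ro.from_quat(s['ee_rot']).as_matrix();print(M.round(4),M.T@(W(p)[6]-s['position']),'tool y yaw err',np.arctan2(M[1,1],M[0,1]),p[2]+np.pi)
E
```

```text
[ 4.64644610e+02  2.26671691e+02 -2.96094273e-01] [[-0.7 -0.8]
 [-0.8  0.1]
 [ 0.3  0.6]
 [ 0.4 -0.3]
 [-0.   0.2]
 [ 0.2  0.1]
 [ 0.3  0.2]]
[ 29. -97.  30.] [463.7 126.2  30. ]
[29. 97. 30.] [519.8 311.1  30. ]
[-29.  97.  30.] [465.3 327.2  30. ]
[ 0.  0. 30.] [465.1 226.8  30. ]
[ 0.  0. 25.] [464.6 226.5  25. ]
[  0. -62.  60.] [446.7 167.2  60. ]
[ 0. 62. 67.] [482.9 285.7  67. ]
[[482.7 286.   67. ]
 [464.6 226.7  25. ]
 [446.6 167.4  60. ]]
[[-2.838e-01 -9.589e-01 -1.200e-03]
 [-9.589e-01  2.838e-01 -8.000e-04]
 [ 1.100e-03  9.000e-04 -1.000e+00]] [-67.17875223   3.75130351 180.86993206] tool y yaw err 2.853833511938057 2.8454983807854326
```

Request:
tcp_steps(
  deltas=[
    [[-67,4,60,0,0,0.008],[-67,4,130,0,0,0.008],[-67,4,130,0,0,0.008],[-67,4,130,0,0,0.008],[-67,4,130,0,0,0.008],[-67,4,130,0,0,0.008]],
  ],
)

```text
clock: 2.65
position: [484.4, 287.0, 121.1]
ee_rot: [-0.595, 0.804, 0.0, 0.002]
contact_force: [0.6, -0.6, 0.2]
gripper_width: 85.5
grasp_force: 0.0
```

```bash
python3 - <<'E'
from h import *
from bench import arm, get_image, get_calibration, job_done
s=arm.read_state();M=Ro.from_quat(s['ee_rot']).as_matrix();print(M.T@([482.7,286,50]-s['position']),np.arctan2(M[1,1],M[0,1]),s['joint_vel'])
E
```

```text
[ 1.72700851  1.53578554 71.10414119] 2.845962174503773 [ 0.00260848 -0.01688792  0.00797298 -0.00364103  0.00462947 -0.00139275]
```

Request:
tcp_steps(
  deltas=[
    [[1.5,1.5,35,0,0,0],[1.5,1.5,60,0,0,0],[1.5,1.5,70,0,0,0],[1.5,1.5,70,0,0,0],[1.5,1.5,70,0,0,0]],
  ],
)

```text
clock: 3.15
position: [482.5, 286.9, 50.5]
ee_rot: [-0.596, 0.803, 0.0, 0.002]
contact_force: [0.8, -0.3, -0.4]
gripper_width: 85.6
grasp_force: 0.0
```

```bash
python3 - <<'E'
from h import *
from bench import arm, get_image, get_calibration, job_done
import pickle
s=arm.read_state();M=Ro.from_quat(s['ee_rot']).as_matrix();print(s['position'],M.T@([482.7,286,50]-s['position']),M[:,2])
c=get_calibration('wrist');cv2.imwrite('pics/w2.png',get_image('wrist'))
E
```

```text
[482.51119278 286.92269701  50.45996859] [ 0.82958866 -0.44773774  0.4581513 ] [ 0.00303982  0.0025876  -0.99999203]
```

View pics/w2.png

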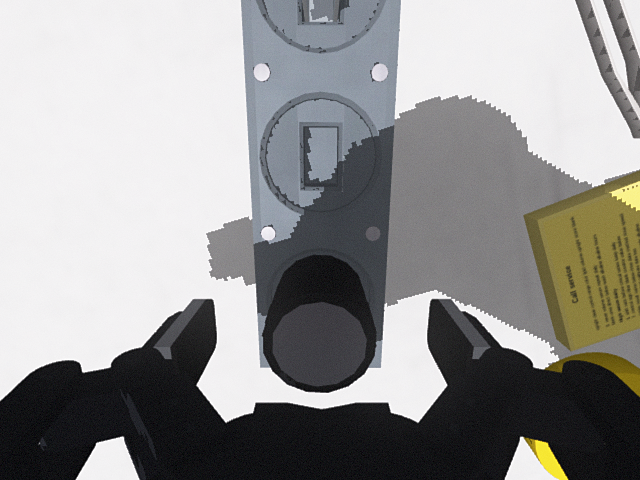

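The cap (disc centre near (320,346)) sits centred between the fingers (inner edges 215 and 429). Now I close.

Request:
tcp_steps(
  deltas=[
    [[0,0,0,0,0,0],[0,0,0,0,0,0],[0,0,0,0,0,0],[0,0,0,0,0,0],[0,0,0,0,0,0],[0,0,0,0,0,0],[0,0,0,0,0,0],[0,0,0,0,0,0]],
  ],
  aperture=30,
)

```text
clock: 4.0
position: [481.7, 286.5, 49.1]
ee_rot: [-0.596, 0.803, -0.0, 0.001]
contact_force: [-0.9, 0.0, 6.2]
gripper_width: 39.0
grasp_force: 60.4
```

Request:
tcp_steps(
  deltas=[
    [[0,0,-20,0,0,0],[0,0,-45,0,0,0],[0,0,-70,0,0,0],[0,0,-70,0,0,0],[0,0,-70,0,0,0],[0,0,-70,0,0,0]],
  ],
)

```text
clock: 4.6
position: [480.6, 285.5, 117.0]
ee_rot: [-0.595, 0.803, 0.0, -0.001]
contact_force: [0.1, -0.6, -0.4]
gripper_width: 38.8
grasp_force: 61.2
```

```bash
python3 - <<'E'
from h import *
from bench import arm, get_image, get_calibration, job_done
s=arm.read_state();M=Ro.from_quat(s['ee_rot']).as_matrix();print(s['position'],s['grasp_force'],s['gripper_width'],M.T@([464.6,226.7,119.5]-s['position']),np.arctan2(M[1,1],M[0,1]),M[:,2])
cv2.imwrite('pics/w3.png',get_image('wrist'))
E
```

```text
[480.55110751 285.52238324 117.02304574] 61.23226275667548 38.804711008054134 [60.92311975 -1.86532652 -2.35370767] 2.846113015264037 [-0.00208884 -0.00152865 -0.99999665]
```

View pics/w3.png

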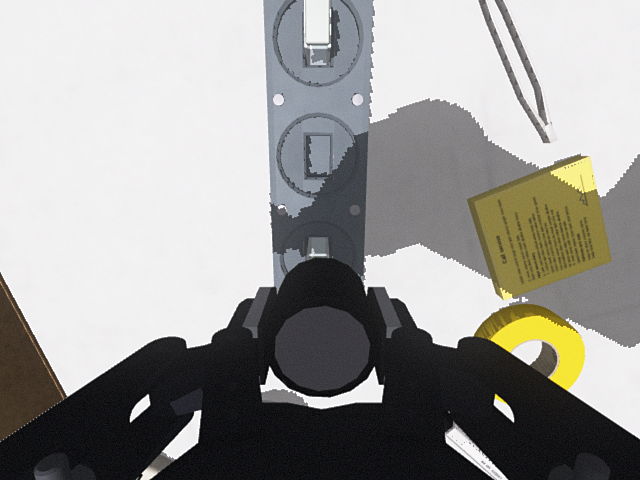

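Cap is gripped and off; the cell stays in its well at (318,247). Next I move over the middle station and average several readings.

Request:
tcp_steps(
  deltas=[
    [[30,-1,0,0,0,0],[61,-1,0,0,0,0],[61,-1,0,0,0,0],[61,-1,0,0,0,0],[61,-1,0,0,0,0],[61,-1,0,0,0,0]],
  ],
)

```text
clock: 5.25
position: [464.8, 228.2, 118.0]
ee_rot: [-0.596, 0.803, -0.0, -0.0]
contact_force: [0.5, 0.2, -0.4]
gripper_width: 39.1
grasp_force: 61.2
```

```bash
python3 - <<'E'
from h import *
from bench import arm, get_image, get_calibration, job_done
import pickle
L=[]
for i in range(4):
    s=arm.read_state();L.append(s['position']);c=get_calibration('wrist');im=get_image('wrist')
cv2.imwrite('pics/w4.png',im);pickle.dump(c,open('pics/w4.pkl','wb'))
cv2.imwrite('pics/s4.png',get_image('side'))
M=Ro.from_quat(s['ee_rot']).as_matrix();print(np.array(L).round(1),M.T@([464.6,226.7,50]-np.mean(L,0)),M[:,2])
K=M.T@([464.6,226.7,50]-np.mean(L,0))
E
```

```text
[[464.8 228.2 118. ]
 [464.8 228.2 118. ]
 [464.7 228.1 118.1]
 [464.6 228.  118.1]] [ 1.3947146  -0.28804909 68.07275369] [-8.74331125e-05 -7.08528359e-05 -9.99999994e-01]
```

View pics/w4.png

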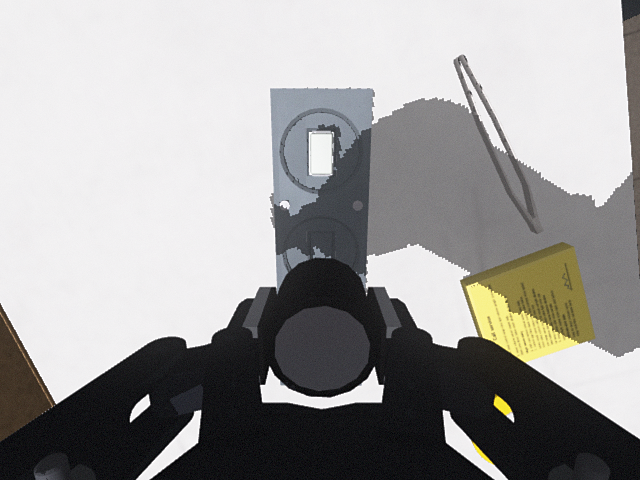

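Cap disc at (322.5,349), reference stopper (320.5,153), its seat rim (320,150.5). I check the alignment from this picture.

```bash
python3 - <<'E'
from h import *
import pickle
c=pickle.load(open('pics/w4.pkl','rb'))
a=-.296;B=np.array([[np.cos(a),np.sin(a)],[-np.sin(a),np.cos(a)]])
for n,uv,z,exp in [('cap',(322.5,349),135.5,(0,0)),('ref',(320.5,153),60,(0,-62)),('seat',(320,150.5),30,(0,-62)),('corner',(271,88.5),30,(29,-97))]:
    q=ray(c,uv,z);print(n,q.round(1),(B@(q[:2]-[464.6,226.7])-exp).round(1))
E
```

```text
cap [465.1 228.6 135.5] [-0.1  1.9]
ref [447.3 167.1  60. ] [ 0.8 -0. ]
seat [447.5 166.4  30. ] [ 1.2 -0.7]
corner [463.9 126.5  30. ] [-0.4  0.9]
```

Request:
tcp_steps(
  deltas=[
    [[1.7,-0.4,20,0,0,0],[1.7,-0.4,45,0,0,0],[1.7,-0.4,58,0,0,0],[1.7,-0.4,62,0,0,0],[1.7,-0.4,62,0,0,0],[1.7,-0.4,62,0,0,0]],
  ],
)

```text
clock: 6.1
position: [464.9, 226.2, 57.0]
ee_rot: [-0.596, 0.803, -0.0, 0.001]
contact_force: [0.2, -0.1, 0.5]
gripper_width: 38.6
grasp_force: 61.2
```

Request:
tcp_steps(
  deltas=[
    [[0,0,2,0,0,0],[0,0,4,0,0,0],[0,0,6,0,0,0],[0,0,6,0,0,0]],
  ],
)

```text
clock: 6.5
position: [464.3, 225.7, 50.2]
ee_rot: [-0.595, 0.803, 0.0, -0.0]
contact_force: [-0.3, -0.7, -0.7]
gripper_width: 38.7
grasp_force: 61.2
```

Request:
tcp_steps(
  deltas=[
    [[0,0,0.5,0,0,0],[0,0,1,0,0,0],[0,0,1,0,0,0]],
  ],
)

```text
clock: 6.8
position: [464.4, 225.8, 49.3]
ee_rot: [-0.596, 0.803, -0.0, -0.0]
contact_force: [0.4, 0.4, -0.5]
gripper_width: 38.4
grasp_force: 61.2
```

Request:
tcp_steps(
  deltas=[
    [[0,0,0.5,0,0,0],[0,0,1,0,0,0],[0,0,1,0,0,0]],
  ],
)

```text
clock: 7.1
position: [464.5, 225.8, 49.1]
ee_rot: [-0.596, 0.803, -0.0, 0.0]
contact_force: [-1.9, -1.0, 6.0]
gripper_width: 38.6
grasp_force: 61.9
```

Contact at the same height as when it was gripped, so it is seated. Release and raise.

Request:
tcp_steps(
  deltas=[
    [[0,0,0.5,0,0,0],[0,0,0.5,0,0,0],[0,0,0.5,0,0,0],[0,0,0.5,0,0,0],[0,0,0.5,0,0,0],[0,0,0.5,0,0,0]],
  ],
  aperture=80,
)

```text
clock: 7.7
position: [464.4, 225.8, 47.7]
ee_rot: [-0.596, 0.803, -0.0, -0.0]
contact_force: [0.3, 0.4, -0.0]
gripper_width: 79.7
grasp_force: 0.0
```

Request:
tcp_steps(
  deltas=[
    [[0,0,-30,0,0,0],[0,0,-70,0,0,0],[0,0,-110,0,0,0],[-62,0,-110,0,0,0],[-62,0,-110,0,0,0],[-62,0,-110,0,0,0],[-62,0,-110,0,0,0]],
  ],
)

```text
clock: 8.4
position: [481.6, 284.4, 156.7]
ee_rot: [-0.596, 0.803, -0.0, -0.001]
contact_force: [1.2, 0.6, 0.4]
gripper_width: 80.0
grasp_force: 0.0
```

```bash
python3 - <<'E'
from h import *
from bench import arm, get_image, get_calibration, job_done
import pickle
for i in range(2): s=arm.read_state();c=get_calibration('wrist');im=get_image('wrist')
cv2.imwrite('pics/w5.png',im[100:420,200:440]);cv2.imwrite('pics/w5c.png',cv2.resize(im[100:420,200:440],None,fx=1.87,fy=1.87,interpolation=cv2.INTER_CUBIC));pickle.dump(c,open('pics/w5.pkl','wb'))
M=Ro.from_quat(s['ee_rot']).as_matrix();print(s['position'],M.T@([482.7,286,50]-s['position']),np.arctan2(M[1,1],M[0,1])-np.pi,M[:,2])
print(proj(c,[[482.7,286,60],[464.6,226.7,67],[446.6,167.4,60]]))
E
```

```text
[481.63054578 284.06112421 156.79187156] [ -2.42034293  -0.61561812 106.78562524] -0.2953225953500449 [-0.00209709 -0.00184957 -0.99999609]
[[321.34754143 254.57445806]
 [321.54503626 157.99185431]
 [321.55137353  44.63452701]]
```

View pics/w5c.png

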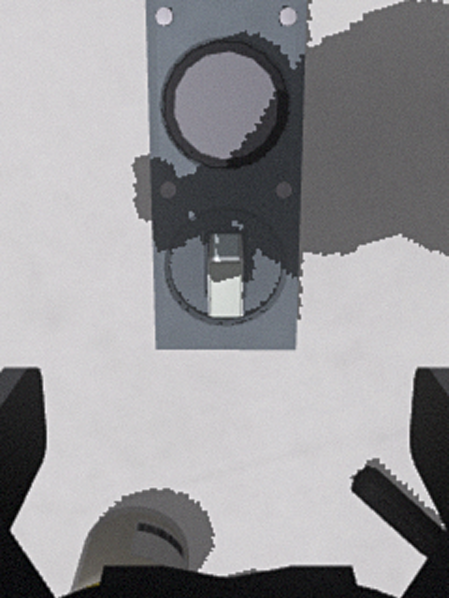

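Cap is seated in the middle (disc centre (320.9,155)); the sample cell's stopper is at (320.6,255), within 1 px of prediction. Now I descend.

Request:
tcp_steps(
  deltas=[
    [[-2,-0.6,40,0,0,0],[-2,-0.6,75,0,0,0],[-2,-0.6,95,0,0,0],[-2,-0.6,105,0,0,0],[-2,-0.6,105,0,0,0],[-2,-0.6,105,0,0,0],[-2,-0.6,105,0,0,0]],
  ],
  aperture=32,
)

```text
clock: 9.2
position: [484.4, 287.4, 54.3]
ee_rot: [-0.596, 0.803, 0.0, 0.001]
contact_force: [0.6, -0.2, 0.5]
gripper_width: 32.3
grasp_force: 0.0
```

```bash
python3 - <<'E'
from h import *
from bench import arm, get_image, get_calibration, job_done
import pickle
L=[]
for i in range(3): s=arm.read_state();L.append(s['position']);c=get_calibration('wrist');im=get_image('wrist')
cv2.imwrite('pics/w6.png',im);cv2.imwrite('pics/w6c.png',cv2.resize(im[250:450,200:440],None,fx=2.5,fy=2.5,interpolation=cv2.INTER_CUBIC))
M=Ro.from_quat(s['ee_rot']).as_matrix();print(np.array(L).round(1),M.T@([482.7,286,51]-np.mean(L,0)),M[:,2])
print(proj(c,[[482.7,286,60],s['position']]))
E
```

```text
[[484.4 287.4  54.3]
 [484.2 287.4  54.2]
 [484.2 287.3  54.1]] [1.76982627 1.08815778 3.18470159] [ 0.00182115  0.00182617 -0.99999667]
[[325.63583173 326.51035826]
 [322.91889068 322.92194774]]
```

View pics/w6c.png

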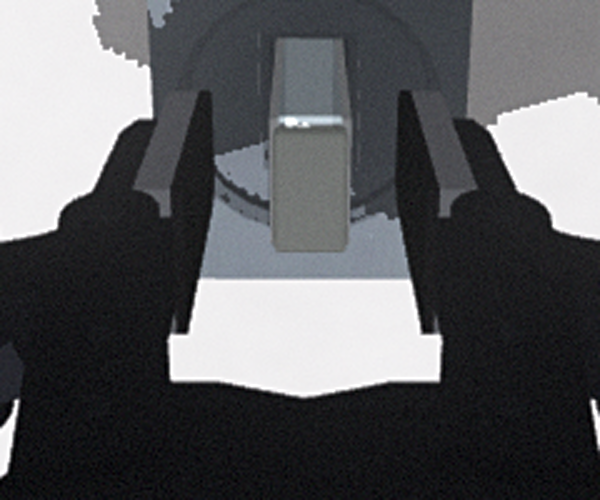

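The cell (centre x≈311 in the crop) is about 1 mm right of the finger midline (304.5), which agrees with the pose reading. I correct, lower 3 mm and close.

Request:
tcp_steps(
  deltas=[
    [[1.7,1.1,3,0,0,0],[1.7,1.1,3,0,0,0],[1.7,1.1,3,0,0,0]],
  ],
)

```text
clock: 9.65
position: [481.9, 285.4, 49.8]
ee_rot: [-0.596, 0.803, -0.0, -0.0]
contact_force: [0.3, 0.0, 0.4]
gripper_width: 32.0
grasp_force: 0.0
```

```bash
python3 - <<'E'
from h import *
from bench import arm, get_image, get_calibration, job_done
L=[]
for i in range(3): s=arm.read_state();L.append(s['position']);c=get_calibration('wrist');im=get_image('wrist')
M=Ro.from_quat(s['ee_rot']).as_matrix();print(M.T@([482.7,286,51]-np.mean(L,0)),M[:,2],s['contact_force'])
E
```

```text
[-0.69342851 -0.51858008 -1.20980012] [ 3.79912826e-05  1.28463640e-05 -9.99999999e-01] [ 0.739717   -0.02813077 -0.18606135]
```

Request:
tcp_steps(
  deltas=[
    [[0,0,0,0,0,0],[0,0,0,0,0,0],[0,0,0,0,0,0],[0,0,0,0,0,0],[0,0,0,0,0,0],[0,0,0,0,0,0]],
  ],
  aperture=6,
)

```text
clock: 10.4
position: [482.1, 285.6, 49.9]
ee_rot: [-0.596, 0.803, 0.0, 0.0]
contact_force: [-0.3, 0.6, 0.0]
gripper_width: 11.3
grasp_force: 60.5
```

Request:
tcp_steps(
  deltas=[
    [[0,0,-20,0,0,0],[0,0,-60,0,0,0],[0,0,-100,0,0,0],[0,0,-140,0,0,0],[0,0,-140,0,0,0]],
  ],
)

```text
clock: 10.9
position: [484.7, 287.6, 196.3]
ee_rot: [-0.596, 0.803, 0.0, 0.006]
contact_force: [0.3, 0.2, -0.3]
gripper_width: 11.3
grasp_force: 60.6
```

Request:
tcp_steps(
  deltas=[
    [[200,-100,-40,0,0,-0.3],[458,-213,-60,0,0,-0.6],[458,-213,-60,0,0,-0.6],[458,-213,-60,0,0,-0.6],[458,-213,-60,0,0,-0.6],[458,-213,-60,0,0,-0.6],[458,-213,-60,0,0,-0.6],[458,-213,-60,0,0,-0.6],[458,-213,-60,0,0,-0.6],[458,-213,-60,0,0,-0.6]],
  ],
)

```text
clock: 11.9
position: [549.4, -196.2, 247.0]
ee_rot: [0.806, -0.592, -0.001, 0.0]
contact_force: [1.7, 0.4, -0.7]
gripper_width: 11.5
grasp_force: 60.6
```

Request:
tcp_steps(
  deltas=[
    [[0,0,0,0,0,0],[0,0,0,0,0,0]],
  ],
)

```text
clock: 12.1
position: [549.2, -195.5, 246.3]
ee_rot: [0.805, -0.593, -0.001, 0.0]
contact_force: [-0.3, -0.1, -0.3]
gripper_width: 11.2
grasp_force: 60.6
```

```bash
python3 - <<'E'
from h import *
from bench import arm, get_image, get_calibration, job_done
s=arm.read_state();M=Ro.from_quat(s['ee_rot']).as_matrix();print(M.round(3),M.T@([552,-215,250]-s['position']),s['joints'].round(2),s['gripper_width'])
E
```

```text
[[ 0.297 -0.955 -0.002]
 [-0.955 -0.297  0.001]
 [-0.001  0.002 -1.   ]] [19.45866094  3.17971187 -3.74600318] [-0.06  0.32 -0.1  -0.   -1.16  0.37] 11.181698121301325
```

```bash
python3 - <<'E'
from h import *
from bench import arm, get_image, get_calibration, job_done
import pickle
for i in range(2): s=arm.read_state();c=get_calibration('wrist');im=get_image('wrist')
cv2.imwrite('pics/w7.png',im);pickle.dump(c,open('pics/w7.pkl','wb'));print(s['position'])
E
```

```text
[ 549.30280282 -194.41848076  246.43078634]
```

View pics/w7.png

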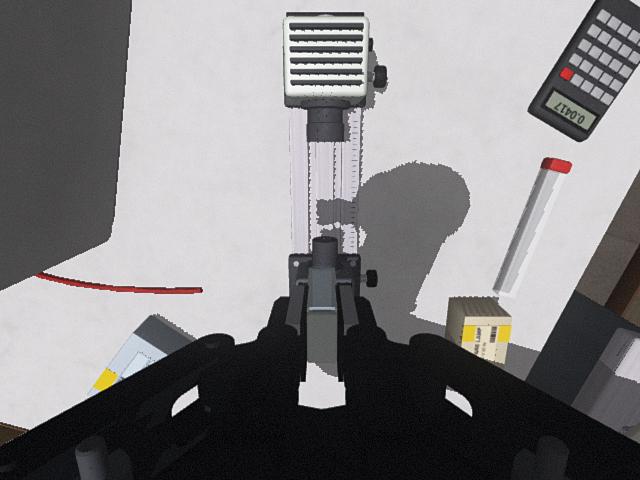

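The lamp barrel end is near row 141 (columns 307–344), the detector barrel end near row 236 (columns 313–337), and the rail edges lie near columns 290 and 360. The cell is held upright between the fingers. I refine these edges numerically.

```bash
python3 - <<'E'
from h import *
im=cv2.imread('pics/w7.png');g=cv2.cvtColor(im,cv2.COLOR_BGR2GRAY).astype(int)
for r in (112,120,126,132,138): print(r,'298-352',g[r-1:r+2,298:354].mean(0).astype(int).tolist())
for r in (240,243,246,250): print(r,'304-344',g[r,304:346].tolist())
for u in (318,322,326,330,334): print(u,'rows132-148',g[132:149,u].tolist(),'rows228-246',g[228:247,u].tolist())
for r in (150,170,190,210,230): print(r,'L',g[r-1:r+2,284:300].mean(0).astype(int).tolist(),'R',g[r-1:r+2,348:368].mean(0).astype(int).tolist())
E
```

```text
112 298-352 [211, 207, 205, 207, 210, 217, 213, 216, 230, 110, 57, 57, 61, 69, 70, 71, 73, 73, 72, 74, 64, 75, 81, 80, 85, 85, 87, 86, 83, 86, 76, 75, 72, 71, 70, 71, 70, 68, 66, 66, 62, 58, 52, 51, 59, 108, 105, 99, 103, 108, 138, 105, 103, 176, 174, 132]
120 298-352 [211, 206, 205, 208, 206, 213, 213, 215, 222, 109, 59, 60, 64, 68, 71, 74, 76, 75, 74, 80, 65, 79, 79, 77, 77, 81, 79, 82, 79, 79, 77, 76, 74, 70, 68, 65, 68, 64, 59, 63, 63, 55, 51, 50, 63, 109, 104, 104, 97, 106, 178, 210, 207, 206, 200, 187]
126 298-352 [209, 207, 205, 207, 209, 213, 216, 215, 129, 59, 59, 67, 69, 71, 69, 73, 72, 76, 71, 77, 80, 80, 80, 83, 83, 81, 86, 88, 90, 83, 77, 78, 76, 74, 73, 73, 69, 68, 67, 65, 62, 64, 61, 57, 51, 50, 85, 102, 104, 102, 102, 137, 148, 207, 202, 189]
132 298-352 [211, 206, 206, 207, 207, 210, 216, 216, 130, 62, 61, 65, 71, 70, 72, 74, 74, 78, 77, 67, 79, 83, 83, 85, 83, 85, 84, 82, 74, 79, 80, 76, 76, 74, 73, 68, 69, 69, 67, 64, 63, 60, 58, 54, 49, 47, 99, 104, 103, 101, 107, 177, 181, 209, 178, 173]
138 298-352 [209, 208, 206, 206, 208, 213, 214, 215, 176, 68, 57, 66, 70, 75
[... 2123 characters left out ...]
0, 206, 208, 210, 214, 208, 211, 209] R [205, 204, 202, 200, 189, 179, 177, 185, 204, 206, 213, 109, 95, 116, 213, 219, 217, 214, 215, 216]
190 L [217, 217, 217, 216, 216, 214, 176, 215, 214, 207, 204, 207, 211, 210, 205, 209] R [202, 202, 206, 201, 201, 201, 203, 211, 208, 176, 103, 104, 109, 109, 109, 110, 110, 108, 106, 110]
210 L [217, 216, 215, 214, 216, 214, 217, 199, 217, 209, 199, 204, 209, 208, 208, 207] R [98, 99, 100, 98, 98, 96, 103, 99, 100, 97, 92, 106, 110, 107, 108, 107, 107, 108, 109, 106]
230 L [219, 218, 218, 219, 218, 215, 216, 203, 217, 212, 204, 201, 203, 208, 202, 203] R [199, 202, 202, 201, 200, 203, 210, 170, 102, 87, 103, 155, 222, 218, 185, 147, 143, 109, 105, 105]
```

```bash
python3 - <<'E'
from h import *
import pickle
from scipy.optimize import least_squares
c=pickle.load(open('pics/w7.pkl','rb'))
lam=ray(c,(325,141.5),64);dt=ray(c,(324.7,242.5),74.5);db=ray(c,(324.7,236.3),53.5)
L=[ray(c,(u,v),26) for u,v in((289.3,150),(290.3,170),(290.3,190),(291.2,210),(291.3,230))]
R=[ray(c,(u,v),26) for u,v in((359.4,150),(358.8,170),(357.4,190),(355.2,230))]
print(lam,dt,db)
def yaw(P):
    P=np.array(P)[:,:2];vx,vy,_,_=cv2.fitLine(P.astype(np.float32),cv2.DIST_HUBER,0,.01,.01).ravel();s=np.sign(vy);return np.arctan2(-vx*s,vy*s)
l2=ray(c,(324.9,112),64);d2=ray(c,(324.9,250),64)
print('yaw rail L,R',yaw(L),yaw(R),'beam lam-det',yaw([lam,(dt+db)/2]),'lamp barrel',yaw([l2,lam]))
det=(dt+db)/2;print('len',np.linalg.norm((det-lam)[:2]),'mid',(lam+det)/2)
Lm=np.mean(L,0);Rm=np.mean(R,0);y=yaw(L+[]);e=np.array([np.cos(.3),np.sin(.3)]);
print('x along e: L,R,lam,det',[float(q[:2]@e) for q in(Lm,Rm,lam,det)])
T=np.load('pics/top.npz')
E
```

```text
[ 567.42025332 -261.47868381   64.        ] [ 542.20793999 -180.79542525   74.5       ] [ 542.00638291 -180.9311428    53.5       ]
yaw rail L,R 0.3056409 0.27751768 beam lam-det 0.30424693 lamp barrel 0.31096825
len 84.49612596149046 mid [ 554.76370739 -221.17098392   64.        ]
x along e: L,R,lam,det [497.5225898508508, 432.4281658002191, 464.8050379925872, 464.44599727387964]
```

```bash
python3 - <<'E'
from h import *
from bench import arm, get_image, get_calibration, job_done
import pickle
c=pickle.load(open('pics/w7.pkl','rb'));s=arm.read_state();M=Ro.from_quat(s['ee_rot']).as_matrix();p=s['position']
print(p,M.T@([554.8,-221.2,150]-p),np.arctan2(-M[1,1],-M[0,1]),M[:,2])
print(proj(c,[p+M@[x,0,-h] for h in(10.1,6.1) for x in(-11.25,-9.25,0,9.25,11.25)]).round(1))
g=cv2.cvtColor(cv2.imread('pics/w7.png'),cv2.COLOR_BGR2GRAY).astype(int)
print(g[296:372,318:328].mean(1).astype(int).tolist());print(g[335,298:350].tolist());print(g[290,298:350].tolist())
E
```

```text
[ 549.41642538 -193.68357665  246.64660717] [27.96457516  3.00418253 96.62122195] 0.3053359389285408 [-1.63202948e-03  5.97936797e-04 -9.99998489e-01]
[[322.1 365.8]
 [322.1 361.1]
 [322.1 339.1]
 [322.1 316.1]
 [322.1 311.1]
 [322.  359.5]
 [322.  355. ]
 [322.  333.4]
 [322.  311.1]
 [322.  306.1]]
[93, 93, 92, 91, 93, 92, 90, 92, 91, 89, 95, 172, 167, 135, 62, 64, 74, 78, 82, 92, 92, 94, 94, 94, 94, 95, 93, 94, 94, 93, 94, 95, 93, 94, 93, 93, 93, 94, 95, 93, 94, 94, 94, 94, 94, 93, 94, 93, 92, 93, 94, 91, 94, 93, 94, 93, 95, 94, 94, 94, 93, 94, 94, 93, 95, 92, 90, 102, 103, 104, 114, 116, 136, 140, 159, 150]
[39, 44, 26, 26, 23, 26, 23, 10, 36, 88, 93, 97, 92, 94, 96, 94, 96, 99, 99, 94, 92, 90, 96, 95, 95, 92, 93, 94, 95, 94, 95, 97, 94, 96, 92, 97, 94, 90, 89, 34, 10, 13, 19, 24, 21, 24, 39, 40, 20, 22, 19, 23]
[65, 67, 72, 65, 67, 66, 37, 30, 34, 30, 65, 82, 81, 79, 90, 99, 92, 93, 95, 96, 95, 93, 92, 93, 90, 92, 94, 97, 89, 91, 96, 96, 85, 93, 86, 83, 88, 62, 29, 24, 16, 18, 67, 62, 62, 63, 59, 59, 63, 59, 62, 59]
```

Request:
tcp_steps(
  deltas=[
    [[25,2,40,0,0,0],[25,2,80,0,0,0],[25,2,95,0,0,0],[25,2,95,0,0,0],[25,2,95,0,0,0]],
  ],
)

```text
clock: 12.7
position: [556.2, -217.7, 153.2]
ee_rot: [0.807, -0.59, 0.0, 0.0]
contact_force: [0.9, -0.0, 0.6]
gripper_width: 11.2
grasp_force: 60.6
```

Request:
tcp_steps(
  deltas=[
    [[0,0,0,0,0,0],[0,0,0,0,0,0]],
  ],
)

```text
clock: 12.9
position: [556.4, -218.4, 154.2]
ee_rot: [0.807, -0.591, 0.001, -0.001]
contact_force: [-0.8, -0.2, -1.1]
gripper_width: 11.1
grasp_force: 60.6
```

```bash
cat > m.py <<'E'
from h import *
from bench import arm, get_image, get_calibration, job_done
def look(tag):
    L=[]
    for i in range(3): s=arm.read_state();L.append(s['position']);c=get_calibration('wrist');im=get_image('wrist')
    cv2.imwrite(f'pics/{tag}.png',im)
    g=cv2.GaussianBlur(cv2.cvtColor(im,cv2.COLOR_BGR2GRAY),(3,3),0).astype(int)
    M=Ro.from_quat(s['ee_rot']).as_matrix();p=np.mean(L,0)
    ex=[554.8,-221.2,0]+np.array([-np.sin(.303)*-42,np.cos(.303)*-42,79.5])
    q=proj(c,[ex])[0].astype(int);print('p',p,'predicted lamp end',q,'err',M.T@([554.8,-221.2,89.9]-p),np.arctan2(-M[1,1],-M[0,1]),M[:,2])
    print('col',q[1]-12,g[q[1]-12:q[1]+13,q[0]-3:q[0]+4].mean(1).astype(int).tolist())
    for d in(6,14):
        r=g[q[1]-d];print('row',q[1]-d,q[0]-40,r[q[0]-40:q[0]-14].tolist(),q[0]+14,r[q[0]+14:q[0]+40].tolist())
    import pickle;pickle.dump(c,open(f'pics/{tag}.pkl','wb'))
E
python3 -c "
from m import *
look('w8')"
```

```text
p [ 556.23781174 -218.52053379  153.96748891] predicted lamp end [326 188] err [ 2.06470434  2.30650361 64.06486568] 0.3053349101766432 [ 2.20605853e-03 -2.63780278e-04 -9.99997532e-01]
col 176 [77, 78, 80, 79, 77, 77, 77, 77, 77, 74, 71, 94, 150, 194, 205, 203, 203, 202, 201, 201, 202, 202, 201, 202, 201]
row 182 286 [211, 210, 209, 209, 208, 207, 205, 204, 204, 204, 206, 211, 215, 187, 116, 67, 60, 64, 67, 68, 68, 70, 71, 71, 73, 73] 340 [63, 62, 60, 58, 57, 56, 55, 53, 51, 45, 43, 90, 170, 207, 205, 204, 203, 202, 201, 201, 201, 199, 185, 161, 148, 149]
row 174 286 [212, 210, 209, 209, 209, 207, 204, 204, 205, 205, 206, 211, 216, 188, 117, 65, 59, 65, 66, 67, 69, 71, 72, 72, 72, 73] 340 [66, 66, 65, 63, 61, 59, 58, 55, 52, 49, 45, 51, 74, 96, 101, 99, 100, 129, 182, 206, 203, 200, 187, 162, 148, 147]
```

Lamp barrel end and axis match the prediction within a pixel. I correct and lower.

Request:
tcp_steps(
  deltas=[
    [[2,2.3,15,0,0,0],[2,2.3,30,0,0,0],[2,2.3,40,0,0,0],[2,2.3,40,0,0,0],[2,2.3,40,0,0,0]],
  ],
)

```text
clock: 13.55
position: [554.3, -221.5, 112.9]
ee_rot: [0.806, -0.591, 0.0, 0.0]
contact_force: [0.2, 0.9, 0.3]
gripper_width: 11.6
grasp_force: 60.6
```

```bash
python3 -c "
from m import *
look('w9')"
```

```text
p [ 554.44131987 -221.49062797  113.14386048] predicted lamp end [322 204] err [-0.19043789 -0.39825791 23.24425284] 0.30526056129587587 [ 1.55173127e-03 -4.60273837e-04 -9.99998690e-01]
col 192 [76, 77, 79, 79, 79, 77, 76, 76, 74, 68, 66, 104, 176, 211, 208, 207, 207, 206, 206, 206, 206, 206, 206, 206, 206]
row 198 282 [210, 209, 209, 210, 209, 210, 214, 216, 183, 112, 65, 60, 63, 66, 69, 72, 73, 73, 72, 72, 74, 75, 75, 76, 74, 65] 336 [66, 65, 65, 63, 62, 60, 59, 58, 56, 56, 55, 52, 48, 45, 41, 39, 59, 121, 187, 210, 210, 209, 207, 206, 206, 206]
row 190 282 [209, 208, 208, 209, 209, 211, 217, 203, 145, 82, 60, 64, 66, 67, 69, 71, 71, 71, 72, 73, 74, 75, 75, 75, 75, 76] 336 [64, 63, 64, 63, 63, 62, 61, 59, 58, 57, 55, 54, 52, 49, 47, 44, 45, 70, 133, 193, 214, 213, 210, 207, 201, 195]
```

Request:
tcp_steps(
  deltas=[
    [[0,-0.3,10,0,0,0],[0,-0.3,18,0,0,0],[0,-0.3,23,0,0,0],[0,-0.3,23,0,0,0],[0,-0.3,23,0,0,0]],
  ],
)

```text
clock: 14.2
position: [554.2, -221.3, 89.2]
ee_rot: [0.806, -0.591, -0.0, 0.0]
contact_force: [0.2, -0.1, -0.1]
gripper_width: 11.2
grasp_force: 60.6
```

Request:
tcp_steps(
  deltas=[
    [[0,0,0,0,0,0],[0,0,0,0,0,0],[0,0,0,0,0,0]],
  ],
)

```text
clock: 14.5
position: [554.3, -221.3, 89.8]
ee_rot: [0.806, -0.591, 0.0, -0.0]
contact_force: [-0.3, 1.1, -0.4]
gripper_width: 11.2
grasp_force: 60.6
```

```bash
python3 -c "
from m import *
look('w10')"
```

```text
p [ 554.31831734 -221.27938778   89.74530018] predicted lamp end [321 213] err [ 0.06896039 -0.48334466 -0.15451552] 0.30502755143221805 [ 3.90135809e-04 -4.57470586e-05 -9.99999923e-01]
col 201 [81, 81, 80, 79, 78, 78, 78, 78, 76, 70, 66, 92, 153, 200, 211, 210, 209, 209, 209, 208, 208, 208, 208, 208, 208]
row 207 281 [212, 211, 214, 220, 206, 150, 90, 63, 62, 65, 68, 72, 74, 74, 75, 76, 75, 75, 75, 76, 77, 77, 72, 59, 58, 73] 335 [67, 67, 67, 65, 64, 64, 62, 61, 60, 58, 56, 57, 57, 55, 53, 51, 49, 48, 46, 44, 58, 101, 155, 185, 193, 194]
row 199 281 [212, 212, 217, 195, 126, 70, 60, 64, 67, 70, 70, 70, 71, 72, 72, 73, 74, 75, 75, 77, 76, 76, 77, 78, 77, 77] 335 [71, 70, 68, 67, 67, 66, 64, 62, 62, 60, 59, 58, 58, 58, 57, 56, 53, 51, 49, 47, 42, 42, 92, 177, 214, 212]
```

```bash
python3 -c "
from bench import arm, get_image, get_calibration, job_done
print(job_done())"
```

```text
the job is handed in; nothing more can be done
None
```

I handed the job in at about 14.7 s of the 51 s allowed: the cap is seated rim down in the middle station, and the sample cell is held upright at the beam's midpoint. By my last reading the tool was within about 0.5 mm of the point I measured, with the windows within about 0.002 rad of square. I don't have the judge's result.

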